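# Key-start the cloth winder

## Task

Start the cloth winder: take the wide key on the box with the white dome lamp, turn it clockwise (seen from above) as far as it goes, hold it there for a second, then let it spring back to its run position and let go of it. Leave the narrow key on the other box as it is.

Things in the scene. Friction and masses are not known exactly. Their poses are not given: they have to be found in the camera images.
- winder_key (a joint): Turn of the wide key, the one to use, in rad: 0 = run, growing clockwise seen from above to a hard stop at 1.05 (60 degrees); past 0.79 is start. A spring resists with 0.045 N m at run, 0.15 N m at the stop, and returns it to run once free. It stands in the lid of a fixed grey box, 130 x 200 x 80 mm high, with a white dome lamp 42 mm across, 31 mm high, 107 mm from the key.
- winder_key_bow (a point): Centre of the wide key's black bow, on its turning axis: an upright plate 36 mm wide (along x), 9 mm thick (along y; grip it across this), 34 mm high, half of that above this point. z is up; the axes turn with the key. The point is 33 mm above the lid; below the bow are a stem 10 mm across and a steel collar 34 mm across that rises 6 mm from the lid.
- lamp_key (a joint): Turn of the narrow key, to be left alone, in rad: 0 at the start, growing clockwise seen from above, no spring. It stands in the lid of a second fixed grey box of the same size, without a dome lamp.
- lamp_key_bow (a point): Centre of the narrow key's black bow: an upright plate 18 mm wide (x), 9 mm thick (y) and 34 mm high. The point lies on its turning axis, 33 mm above its box lid.
Not all that is in view belongs to the job. What is shaped like the part that bears lamp_key but yellow is not meant.

How it is judged:
By the outcome, as a careful person would: the job done as asked, in the order asked, and still so for the second after the job is handed in, with the robot touching nothing.
It also fails if it takes over 40 s, if anything falls off the work surface, if the arm or the gripper's body presses on something with over 40 N, if the wrist force passes 120 N, or if a joint passes its speed limit or range.

## Robot

A 6-joint arm with a two-finger parallel gripper is mounted at the origin on the work surface. World frame = base frame: x ahead of the robot, y to its left, z up, the work surface at z = 0. Lengths are in m, angles in degrees, forces in N, time in s.
With the tool pointing down it reaches from about 0.375 to 0.975 m from the base axis. Payload 3.8 kg.
Tool frame: the origin (TCP) lies at the very end of the fingers, on their centre line; the grasp point (between the pads) lies 19 mm behind it; z points along the fingers, x is the direction in which the jaws open and shut, and the axes are right-handed (so a half turn about z gives the same grasp; the last joint's range is limited). The gripper opens to 85 mm and grips with 20 to 120 N. Pads are 22 mm wide; open, the fingers measure 114 mm over their backs; the gripper's body (76 mm by 85 mm) begins 54 mm behind the grasp point. The pads swing forward as they close: fully open they stand 13 mm farther back than shut.
Start: joints at [-77.229, 15.12, 91.902, -0, 72.978, -2.114], TCP at [0.173, -0.652, 0.231] pointing down, gripper open.
Joint ranges: [-150.88, 150.88], [-54.13, 125.18], [17.81, 147.31], [-75.09, 255.09], [0, 152.58], [-146.25, 146.25]. Speed limits (degrees/s): [147.25, 147.25, 180, 180, 180, 180].

## Interface

Orientations are given as a 3x3 rotation matrix whose columns are the frame's x, y, z axes.
In Python, from station import readout, camera, job gives the robot as it stands. The module is installed in compiled form; this text tells all that it offers.
- The arm moves only by the tool arm_command, never from a script. Its argument "targets" is a list of rows, each an object of numbers: "x", "y", "z": the shift along the tool's x, y, z normalised to -1 to 1, where 1 is 0.6 m; "rx", "ry", "rz": the turn, a rotation vector about the tool's x, y, z normalised to -1 to 1, where 1 is 30 degrees; "grip": the opening, from 0 (shut) to 1 (fully open). A call has 1 to 10 rows; each row is the pose to reach, as a shift and turn from the pose commanded when the call began, along the tool's axes at that moment; what a row does not reach only later rows make up. A row lasts 1/8 s, in which the tool goes at most 62.5 mm and 10.7 degrees, less where a joint would pass 70% of its speed; a pose out of reach is approached as far as the arm can. A call with a number of a shift or a turn outside -1 to 1 is refused whole. A call with a gripper value outside its range is refused whole. The fingers move at their own pace and stop on an object; "squeeze" is the grip in N (left out, the last holds). Time passes only in rows, so rows that repeat a pose let the fingers close. It gives the time, the measured TCP pose, the force and the opening at its end, in the units of the state.
- readout.get_state(): the state, without advancing time (a new reading comes with each control period).
- camera(name): name is "scene" or "top" or "wrist"; returns a dict with "image" (384x512x3 uint8, blue, green, red), "z_map" (384x512 float32, m along the optical axis (not along the pixel's ray), 0 where there is no reading), "K" (3x3 intrinsics, pixels), "pose" (4x4, takes a point from camera to world coordinates); the wrist camera has in their place "hand_eye" (4x4, takes a point from camera to tool coordinates, whose origin is the TCP and whose axes are the tool frame's). Camera axes: x right, y up, looking along -z (the intrinsics and any distortion apply to the point x, -y, -z); pixel columns grow to the right and rows downward; lengths in m; the calibration is good to about 2 mm. The wrist camera is an equidistant fisheye: a pixel r from the principal point sees the ray r / f radians off the axis. A picture is of the moment at which its call begins: read the wrist's pose just before it.
- job.close_job(): hands the job in, once; it reports no verdict.
The state is a dict: "time": time; "joint_positions": joint angles; "joint_velocities": joint speeds; "tau": joint torques, N m; "eef_pos": TCP position; "eef_rot": TCP orientation; "force": force on the tool from outside, world axes, zero at the start; "ft_torque": the same for the moment, N m; "grip_width": opening from 0.0 (shut) to 1.0 (fully open).
Only numpy, scipy, OpenCV 4.12 (cv2) and the standard library are available. Lean on these libraries where they do the work, as an engineer would, in place of code of your own. Each camera call takes 0.05 s, during which the arm holds its last target.

## Working session

There is one attempt and no reset: what is moved stays moved. The work goes in short steps, Python scripts to look and compute and a tool call to move; the robot and the scene stay as the last step left them, time stands still between calls to the robot, and variables do not carry over. Pictures are saved under pics/ and viewed, and the job is handed in when it is done.

Besides the shell and the picture viewer there is one more tool, called after "Call:" in YAML: its name, and indented under it one key for each argument. arm_command: Moves the arm, as the interface text tells. Its arguments: {"type":"object","properties":{"targets":{"type":"array"},"squeeze":{"type":"number"}},"required":["targets"]}

```bash
mkdir -p pics
cat > h.py <<'E'
import numpy as np,cv2
from station import readout,camera,job
def snap(n,f):
    s=readout.get_state(); c=camera(n); cv2.imwrite('pics/'+f+'.png',c['image']); 
    np.savez('pics/'+f+'.npz',eef=np.array(s['eef_pos']),rot=np.array(s['eef_rot']),**{k:v for k,v in c.items()})
    return c
def world(c):
    K=c['K'];z=c['z_map'];P=c['pose'];v,u=np.mgrid[:384,:512]
    X=np.stack([(u-K[0,2])/K[0,0]*z,-(v-K[1,2])/K[1,1]*z,-z],-1)
    return X@P[:3,:3].T+P[:3,3]
E
python3 - <<'E'
from h import *
a=snap('scene','s1');b=snap('top','t1')
cv2.imwrite('pics/b1.png',np.vstack([a['image'],b['image']])[:, :])
print(readout.get_state())
for c in(a,b):print(c['K'],c['pose'])
print({k:getattr(v,'shape',v) for k,v in b.items()})
E
```

```text
{'time': 0.1, 'joint_positions': array([-7.72308841e+01,  1.51665115e+01,  9.19760150e+01, -1.70945762e-03,
        7.29774929e+01, -2.11304384e+00]), 'joint_velocities': array([ 0.01414096, -0.0498034 , -0.17135398,  0.03827437, -0.01607839,
       -0.16470443]), 'tau': array([-4.51149322e-05, -5.16706860e+01, -3.68589664e+01, -7.71241162e-05,
        6.29520742e-03,  7.47326681e-07]), 'eef_pos': array([ 0.17321237, -0.65169066,  0.23004252]), 'eef_rot': array([[ 2.56839835e-01, -9.66453857e-01, -4.90806499e-04],
       [-9.66451713e-01, -2.56840299e-01,  2.03662048e-03],
       [-2.09435861e-03, -4.87444872e-05, -9.99997806e-01]]), 'force': array([ 0.82290267, -0.26536107, -0.09650771]), 'ft_torque': array([-0.01895893,  0.02738052, -0.02346797]), 'grip_width': 1.0021064588126098}
[[360.21601501   0.         257.18366371]
 [  0.         360.21601501 191.19893395]
 [  0.           0.           1.        ]] [[-0.21038756 -0.67901037  0.70333633  1.17529321]
 [ 0.97760367 -0.14222023  0.15512726  0.29526876]
 [-0.00530436  0.72022103  0.6937244   0.82623347]
 [ 0.          0.          0.          1.        ]]
[[348.29277059   0.         256.80543661]
 [  0.         348.29277059 191.74648314]
 [  0.           0.           1.        ]] [[-0.00737895  0.99670587 -0.08076486  0.36102494]
 [-0.99992212 -0.00816741 -0.00943632  0.12355275]
 [-0.01006487  0.08068894  0.99668851  1.12515775]
 [ 0.          0.          0.          1.        ]]
{'image': (384, 512, 3), 'z_map': (384, 512), 'K': (3, 3), 'pose': (4, 4)}
```

View pics/s1.png

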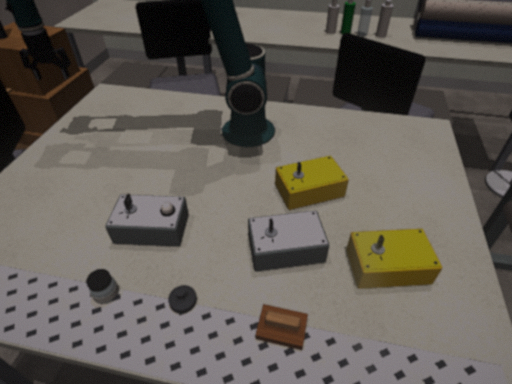

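View pics/t1.png

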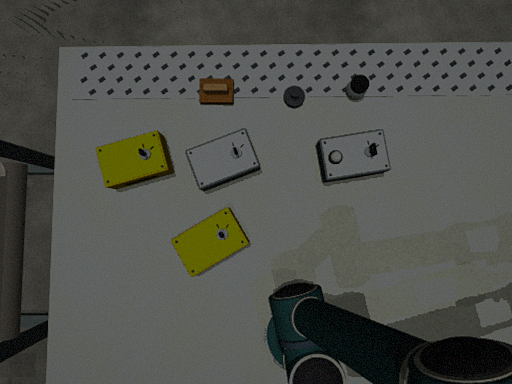

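The grey box with the white dome is at scene (147,218) / top (353,156). Its wide key is at scene (128,203) / top (372,149). The other grey box, at scene (287,240) / top (223,158), has no dome, and the two yellow boxes are decoys. I'll enlarge and measure the first one.

Run:
```python
from h import *
a=dict(np.load('pics/s1.npz'));b=dict(np.load('pics/t1.npz'))
A=cv2.resize(a['image'][180:255,95:195],(800,600),interpolation=cv2.INTER_CUBIC)
B=cv2.resize(b['image'][120:190,307:400],(797,600),interpolation=cv2.INTER_CUBIC)
cv2.imwrite('pics/cr.png',cv2.resize(np.hstack([A,B]),(800,300)))
for n,c,(r0,r1,c0,c1) in(('s',a,(180,255,95,195)),('t',b,(120,190,307,400))):
    W=world(c)[r0:r1,c0:c1].reshape(-1,3); im=c['image'][r0:r1,c0:c1].reshape(-1,3)
    m=(W[:,2]>.06)&(W[:,2]<.16)
    lid=W[(abs(W[:,2]-.08)<.006)]
    print(n,'lid z',np.median(lid[:,2]),len(lid)); r=cv2.minAreaRect(lid[:,:2].astype(np.float32)*1000);print(r)
    k=W[(W[:,2]>.098)&(W[:,2]<.14)]; d=im[(W[:,2]>.098)&(W[:,2]<.14)]
    for p,q in zip(k,d):print(np.round(p,4),q)
```

```text
s lid z 0.07941293761844687 2080
((560.1692504882812, -162.92041015625), (132.75392150878906, 199.40467834472656), 9.496676445007324)
[ 0.554  -0.2115  0.1296] [67 69 74]
[ 0.5542 -0.2081  0.1305] [53 57 59]
[ 0.5519 -0.2068  0.1286] [62 66 71]
[ 0.5558 -0.2111  0.1276] [39 42 42]
[ 0.5554 -0.2083  0.1278] [28 30 34]
[ 0.554  -0.2062  0.1269] [45 46 49]
[ 0.5515 -0.205   0.1247] [79 79 83]
[ 0.5612 -0.2111  0.1289] [59 57 59]
[ 0.5579 -0.2105  0.1259] [28 28 30]
[ 0.5587 -0.2067  0.1274] [24 25 28]
[ 0.5556 -0.2061  0.1244] [43 42 43]
[ 0.5511 -0.2065  0.12  ] [79 76 79]
[ 0.5637 -0.2101  0.1276] [48 45 45]
[ 0.5653 -0.2057  0.1301] [26 25 28]
[ 0.5629 -0.2045  0.128 ] [31 31 33]
[ 0.5591 -0.2043  0.1244] [37 38 39]
[ 0.5534 -0.2058  0.1185] [64 63 67]
[ 0.569  -0.2101  0.1289] [63 62 66]
[ 0.5668 -0.2087  0.1271] [34 33 37]
[ 0.5671 -0.2053  0.128 ] [25 27 29]
[ 0.5648 -0.2041  0.126 ] [31 32 33]
[ 0.5598 -0.2049  0.121 ] [33 33 35]
[ 0.5566 -0.2043  0.118 ] [52 52 52]
[ 0.5529 -0.2041  0.1144] [92 89 91]
[ 0.5711 -0.2095  0.1273] [49 49 52]
[ 0.5712 -0.2062  0.128 ] [31 30 32]
[ 0.
[... 10654 characters left out ...]
.1006  0.1093] [103 105 104]
[ 0.5414 -0.1039  0.1075] [110 109 105]
[ 0.5419 -0.1076  0.1044] [102 106 103]
[ 0.5416 -0.1102  0.106 ] [88 89 89]
[ 0.5425 -0.1144  0.1003] [83 92 93]
[ 0.5394 -0.0933  0.1021] [82 93 93]
[ 0.5387 -0.0954  0.1061] [87 91 90]
[ 0.5391 -0.0988  0.1036] [78 82 85]
[ 0.5381 -0.1005  0.1094] [86 90 89]
[ 0.5389 -0.1046  0.1043] [77 84 80]
[ 0.5382 -0.1066  0.1083] [83 88 91]
[ 0.5391 -0.1108  0.1029] [87 96 93]
[ 0.5371 -0.094   0.0984] [51 53 58]
[ 0.5365 -0.0963  0.1013] [75 80 85]
[ 0.5365 -0.0992  0.1015] [83 92 91]
[ 0.5358 -0.1013  0.1054] [78 88 91]
[ 0.5361 -0.1047  0.1035] [76 83 86]
[ 0.5369 -0.1088  0.0985] [79 83 84]
[ 0.5338 -0.1026  0.0993] [50 56 54]
```

View pics/cr.png

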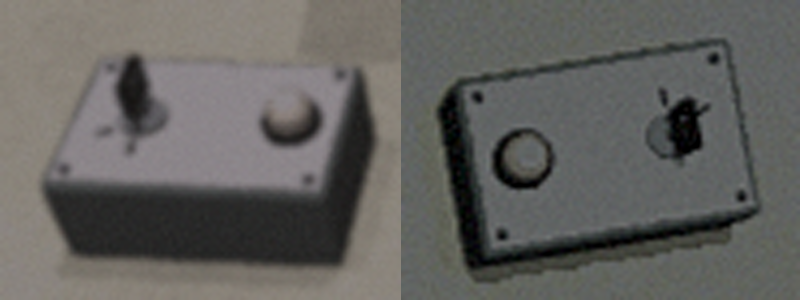

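The crop confirms the target: a grey box with a white dome, the wide black bow beside it, and bow tops at z≈0.13 as expected. Next I fit the key's pose and compute the pre-pose.

```bash
cat >> h.py <<'E'
from scipy.spatial.transform import Rotation as R
def rel(p,phi,s=None):
    s=s or readout.get_state(); r=np.array(s['eef_rot']);e=np.array(s['eef_pos'])
    a=np.radians(phi); x=np.array([np.cos(a),np.sin(a),0]);z=np.array([0,0,-1.]);T=np.stack([x,np.cross(z,x),z],1)
    print('shift/0.6',np.round(r.T@(np.array(p)-e)/.6,4),'rot/30',np.round(np.degrees(R.from_matrix(r.T@T).as_rotvec())/30,4))
E
python3 - <<'E'
from h import *
for f,(r0,r1,c0,c1) in(('s1',(180,255,95,195)),('t1',(120,190,307,400))):
    c=dict(np.load(f'pics/{f}.npz'))
    W=world(c)[r0:r1,c0:c1].reshape(-1,3);im=c['image'][r0:r1,c0:c1].reshape(-1,3).max(1)
    m=(W[:,2]>.123)&(im<60); p=W[m,:2]; r=cv2.minAreaRect((p*1000).astype(np.float32)); v=np.linalg.svd(p-p.mean(0))[2][0]
    print(f,p.mean(0),r,np.degrees(np.arctan2(v[1],v[0])))
    d=W[(W[:,2]>.1)&(W[:,1]>-.13)]
    A=np.c_[2*d,np.ones(len(d))];print('dome',np.linalg.lstsq(A,(d**2).sum(1),rcond=None)[0],d.mean(0))
rel([.566,-.207,.23],-81)
E
```

```text
s1 [ 0.66670063 -0.12453985] ((869.7169189453125, 36.93731689453125), (800.073974609375, 18.168142318725586), 38.91002655029297) 39.51791906651624
dome [ 0.69244991 -0.00149105  0.66811317 -0.57967543] [0.73902306 0.01775881 0.31977157]
t1 [ 0.56039119 -0.19939939] ((459.68829345703125, -50.20878601074219), (31.034439086914062, 398.43084716796875), 34.04218673706055) -57.75681245346005
dome [ 0.55143523 -0.03194565  0.64284538 -0.42531832] [ 0.50519273 -0.04836075  0.34348375]
shift/0.6 [-0.5481 -0.823   0.0013] rot/30 [1.000e-04 4.000e-03 1.961e-01]
```

Call:
arm_command:
  targets:
    - {"x": -0.05,"y": -0.08,"z": 0,"rz": 0.1,"grip": 1}
    - {"x": -0.548,"y": -0.823,"z": 0,"rz": 0.196,"grip": 1}
    - {"x": -0.548,"y": -0.823,"z": 0,"rz": 0.196,"grip": 1}
    - {"x": -0.548,"y": -0.823,"z": 0,"rz": 0.196,"grip": 1}
    - {"x": -0.548,"y": -0.823,"z": 0,"rz": 0.196,"grip": 1}
    - {"x": -0.548,"y": -0.823,"z": 0,"rz": 0.196,"grip": 1}
    - {"x": -0.548,"y": -0.823,"z": 0,"rz": 0.196,"grip": 1}
    - {"x": -0.548,"y": -0.823,"z": 0,"rz": 0.196,"grip": 1}
    - {"x": -0.548,"y": -0.823,"z": 0,"rz": 0.196,"grip": 1}
    - {"x": -0.548,"y": -0.823,"z": 0,"rz": 0.196,"grip": 1}

```text
validation failed for argument at $.ta...
```

Run:
```python
from h import *
rel([.566,-.207,.23],-81)
s=readout.get_state();print(s['joint_positions'],s['eef_pos'])
```

```text
shift/0.6 [-0.5481 -0.823   0.0013] rot/30 [1.000e-04 4.000e-03 1.961e-01]
[-7.72308841e+01  1.51665115e+01  9.19760150e+01 -1.70945762e-03
  7.29774929e+01 -2.11304384e+00] [ 0.17321237 -0.65169066  0.23004252]
```

Call:
arm_command:
  targets:
    - {"x": -0.05,"y": -0.08,"z": 0,"rx": 0,"ry": 0,"rz": 0.1,"grip": 1}
    - {"x": -0.548,"y": -0.823,"z": 0,"rx": 0,"ry": 0,"rz": 0.196,"grip": 1}
    - {"x": -0.548,"y": -0.823,"z": 0,"rx": 0,"ry": 0,"rz": 0.196,"grip": 1}
    - {"x": -0.548,"y": -0.823,"z": 0,"rx": 0,"ry": 0,"rz": 0.196,"grip": 1}
    - {"x": -0.548,"y": -0.823,"z": 0,"rx": 0,"ry": 0,"rz": 0.196,"grip": 1}
    - {"x": -0.548,"y": -0.823,"z": 0,"rx": 0,"ry": 0,"rz": 0.196,"grip": 1}
    - {"x": -0.548,"y": -0.823,"z": 0,"rx": 0,"ry": 0,"rz": 0.196,"grip": 1}
    - {"x": -0.548,"y": -0.823,"z": 0,"rx": 0,"ry": 0,"rz": 0.196,"grip": 1}
    - {"x": -0.548,"y": -0.823,"z": 0,"rx": 0,"ry": 0,"rz": 0.196,"grip": 1}
    - {"x": -0.548,"y": -0.823,"z": 0,"rx": 0,"ry": 0,"rz": 0.196,"grip": 1}

```text
time: 1.35
eef_pos: [0.5675, -0.205, 0.2308]
eef_rot: [[0.159, -0.987, -0.0], [-0.987, -0.159, 0.001], [-0.001, 0.0, -1.0]]
force: [-0.6, -1.1, -0.2]
grip_width: 0.999
```

Run:
```python
from h import *
rel([.566,-.207,.23],-81)
s=readout.get_state();print(s['joint_positions'],s['eef_pos'])
```

```text
shift/0.6 [0.0029 0.0029 0.0013] rot/30 [0.0006 0.0013 0.0045]
[-2.22432940e+01  7.47003105e+00  1.01029996e+02  2.52196560e-02
  7.15359267e+01  5.86127571e+01] [ 0.56746224 -0.20501865  0.23076895]
```

Run:
```python
from h import *
camera('wrist')
c=snap('wrist','w1'); print(c['K'],c['hand_eye'],c.keys())
s=readout.get_state();print(s['joint_velocities'].round(2),s['eef_pos'])
```

```text
[[297.31863964   0.         257.89228115]
 [  0.         297.31863964 191.91197212]
 [  0.           0.           1.        ]] [[ 9.99999896e-01 -5.29736130e-05  4.53521468e-04  1.74373325e-04]
 [ 7.24801710e-05 -9.62237684e-01 -2.72210642e-01 -6.96038017e-02]
 [ 4.50815429e-04  2.72210647e-01 -9.62237580e-01 -1.42894153e-01]
 [ 0.00000000e+00  0.00000000e+00  0.00000000e+00  1.00000000e+00]] dict_keys(['image', 'z_map', 'K', 'hand_eye'])
[-3.13 -0.9   1.18 -2.54  0.69 -2.18] [ 0.56802896 -0.20439135  0.23061665]
```

View pics/w1.png

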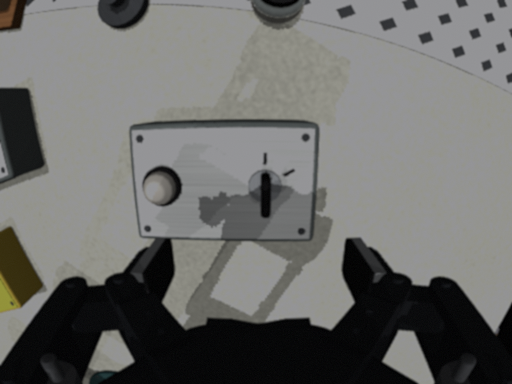

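The wrist view shows the wide bow as a vertical bar at (265,195), the dome at (160,186), and the run and start marks at (265,158) and (288,172). Next I fit the bow pose from this picture.

```bash
cat >> h.py <<'E'
def wworld(c,eef,rot):
    K=c['K'];z=c['z_map'];v,u=np.mgrid[:384,:512]
    a=(u-K[0,2]);b=(v-K[1,2]);r=np.hypot(a,b)+1e-9;th=r/K[0,0];t=np.tan(th)*z
    X=np.stack([a/r*t,-b/r*t,-z],-1);H=c['hand_eye'];X=X@H[:3,:3].T+H[:3,3]
    return X@rot.T+eef
E
python3 - <<'E'
from h import *
c=dict(np.load('pics/w1.npz'));W=wworld(c,c['eef'],c['rot']);im=c['image'].max(2)
r=np.s_[160:230,240:300]
w=W[r].reshape(-1,3);g=im[r].ravel()
lid=W[125:235,140:310].reshape(-1,3);lid=lid[abs(lid[:,2]-.08)<.005];print('lid',np.median(lid[:,2]),cv2.minAreaRect((lid[:,:2]*1000).astype(np.float32)))
for lo,hi in((.124,.137),(.1,.137),(.118,.137)):
    m=(w[:,2]>lo)&(w[:,2]<hi)&(g<45);p=w[m];v=np.linalg.svd(p[:,:2]-p[:,:2].mean(0))[2][0]
    print(m.sum(),p.mean(0),np.median(p[:,2]),cv2.minAreaRect((p[:,:2]*1000).astype(np.float32)),np.degrees(np.arctan2(v[1],v[0])))
d=W[165:210,138:184].reshape(-1,3);d=d[(d[:,2]>.086)&(d[:,2]<.12)]
A=np.c_[2*d,np.ones(len(d))];s=np.linalg.lstsq(A,(d**2).sum(1),rcond=None)[0];print('dome',s[:3],cv2.minEnclosingCircle((d[:,:2]*1000).astype(np.float32)))
cv2.imwrite('pics/w1c.png',cv2.resize(c['image'][110:250,120:330],(800,533),interpolation=cv2.INTER_CUBIC))
E
```

```text
lid 0.0812936633967474 ((562.1419677734375, -161.99351501464844), (121.69273376464844, 190.38108825683594), 10.030692100524902)
361 [ 0.56680989 -0.20901829  0.12947009] 0.1296233564535503 ((565.679931640625, -209.06092834472656), (35.402099609375, 8.609209060668945), 10.306619644165039) -171.1710581410219
396 [ 0.56821998 -0.20880214  0.12824008] 0.1295377741844328 ((565.706787109375, -209.05604553222656), (35.45672607421875, 8.609209060668945), 10.306619644165039) -171.1865895231906
375 [ 0.56740097 -0.20893893  0.12916449] 0.12959856145546583 ((565.7018432617188, -209.05694580078125), (35.446617126464844, 8.609209060668945), 10.306619644165039) -171.28245351025106
dome [ 0.54822716 -0.10313474  0.0911486 ] ((548.6826782226562, -103.510986328125), 21.37399673461914)
```

View pics/w1c.png

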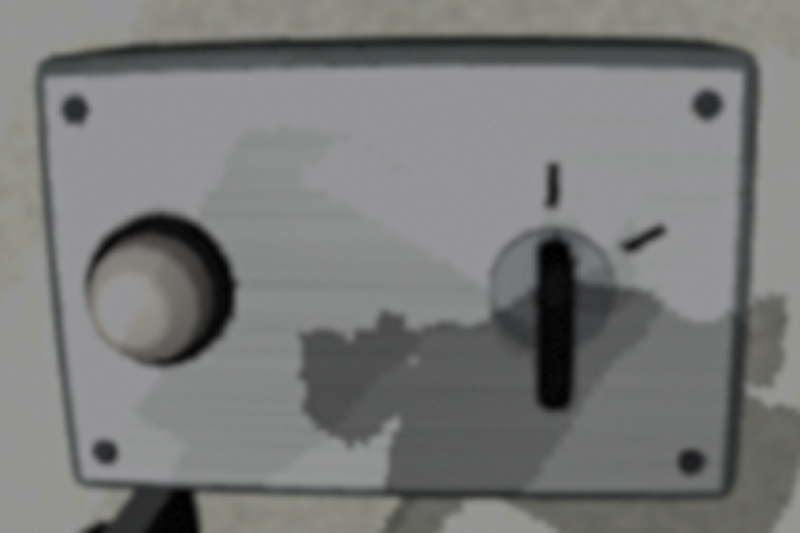

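Call:
arm_command:
  targets:
    - {"x": 0,"y": 0,"z": 0.05,"rx": 0,"ry": 0,"rz": 0,"grip": 1}
    - {"x": 0,"y": 0,"z": 0.1,"rx": 0,"ry": 0,"rz": 0,"grip": 1}
    - {"x": 0,"y": 0,"z": 0.1,"rx": 0,"ry": 0,"rz": 0,"grip": 1}
    - {"x": 0,"y": 0,"z": 0.1,"rx": 0,"ry": 0,"rz": 0,"grip": 1}

```text
time: 1.95
eef_pos: [0.5662, -0.2084, 0.172]
eef_rot: [[0.156, -0.988, 0.0], [-0.988, -0.156, -0.0], [0.0, -0.0, -1.0]]
force: [-0.4, -1.0, 0.5]
grip_width: 1.003
```

Run:
```python
from h import *
rel([.566,-.208,.097],-81)
c=snap('wrist','w2')
s=readout.get_state();print(s['joint_positions'],s['joint_velocities'].round(2),s['eef_pos'])
W=wworld(c,np.array(s['eef_pos']),np.array(s['eef_rot']));m=(W[...,2]>.124)&(W[...,2]<.137)&(c['image'].max(2)<45)
n,l,st,ce=cv2.connectedComponentsWithStats(m.astype(np.uint8))
for i in range(1,n):
    if st[i,4]>60:
        p=W[l==i];v=np.linalg.svd(p[:,:2]-p[:,:2].mean(0))[2][0];print(st[i],ce[i],p.mean(0),cv2.minAreaRect((p[:,:2]*1000).astype(np.float32)),np.degrees(np.arctan2(v[1],v[0])))
```

```text
shift/0.6 [-0.0008  0.0002  0.1251] rot/30 [-0.0008 -0.0008 -0.0011]
[-2.25616302e+01  9.88271186e+00  1.04576225e+02 -7.62957252e-03
  6.54178453e+01  5.84715418e+01] [ 0.27 -0.37 -0.65  0.06 -0.09  0.05] [ 0.56678699 -0.20856744  0.17279895]
[253 190  13  52 608] [258.81743421 214.97532895] [ 0.56797626 -0.20914226  0.13009009] ((566.6510009765625, -209.50933837890625), (34.85199737548828, 8.120854377746582), 8.65483283996582) -171.6398933474858
```

View pics/w2.png

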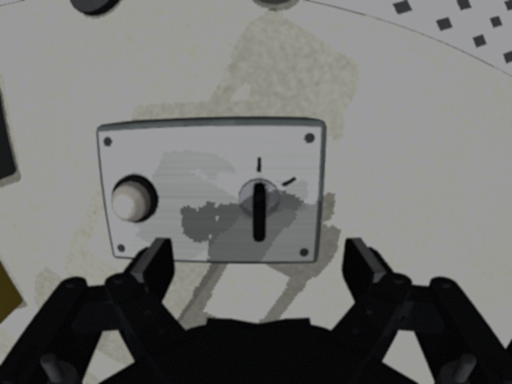

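The bow bar is at (259,215) and centred under the jaws. The fit gives (0.5665, -0.209) at about 8.6°, which agrees with the other cameras to within 2 mm, so I descend straight down.

Call:
arm_command:
  targets:
    - {"x": 0,"y": 0,"z": 0.04,"rx": 0,"ry": 0,"rz": 0,"grip": 1}
    - {"x": 0,"y": 0,"z": 0.08,"rx": 0,"ry": 0,"rz": 0,"grip": 1}
    - {"x": 0,"y": 0,"z": 0.11,"rx": 0,"ry": 0,"rz": 0,"grip": 1}
    - {"x": 0,"y": 0,"z": 0.125,"rx": 0,"ry": 0,"rz": 0,"grip": 1}
    - {"x": 0,"y": 0,"z": 0.125,"rx": 0,"ry": 0,"rz": 0,"grip": 1}
    - {"x": 0,"y": 0,"z": 0.125,"rx": 0,"ry": 0,"rz": 0,"grip": 0.4}
    - {"x": 0,"y": 0,"z": 0.125,"rx": 0,"ry": 0,"rz": 0,"grip": 0.3}
    - {"x": 0,"y": 0,"z": 0.125,"rx": 0,"ry": 0,"rz": 0,"grip": 0.3}
    - {"x": 0,"y": 0,"z": 0.125,"rx": 0,"ry": 0,"rz": 0,"grip": 0.3}
  squeeze: 20

```text
time: 3.12
eef_pos: [0.5663, -0.2078, 0.0966]
eef_rot: [[0.157, -0.988, 0.0], [-0.988, -0.157, -0.0], [0.0, -0.0, -1.0]]
force: [0.2, 0.6, -0.5]
grip_width: 0.298
```

Run:
```python
from h import *
c=snap('wrist','w3')
s=readout.get_state();print(s['eef_pos'],s['force'],s['ft_torque'],s['grip_width'])
```

```text
[ 0.56624257 -0.20774008  0.09645785] [-0.71884679 -0.41329716  0.0025702 ] [ 0.01556559 -0.03430759  0.02380493] 0.3002380774460225
```

View pics/w3.png

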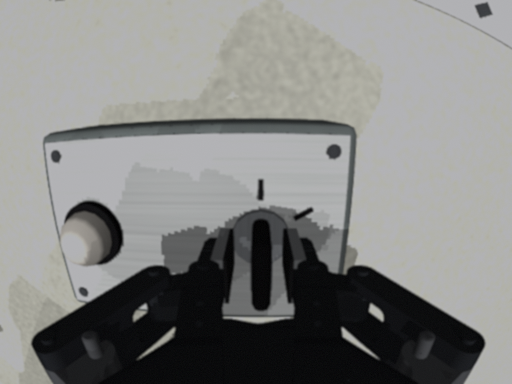

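The bow at (261,265) sits midway between the pads at about 230 and 292. I close on it now.

Call:
arm_command:
  targets:
    - {"x": 0,"y": 0,"z": 0,"rx": 0,"ry": 0,"rz": 0,"grip": 0.0}
    - {"x": 0,"y": 0,"z": 0,"rx": 0,"ry": 0,"rz": 0,"grip": 0}
    - {"x": 0,"y": 0,"z": 0,"rx": 0,"ry": 0,"rz": 0,"grip": 0}
    - {"x": 0,"y": 0,"z": 0,"rx": 0,"ry": 0,"rz": 0,"grip": 0}
  squeeze: 30

```text
time: 3.68
eef_pos: [0.5664, -0.2089, 0.0965]
eef_rot: [[0.156, -0.988, 0.001], [-0.988, -0.156, -0.002], [0.002, -0.0, -1.0]]
force: [-0.4, -5.4, -0.9]
grip_width: 0.103
```

Run:
```python
from h import *
for i in range(3):
    c=snap('wrist','w4')
    s=readout.get_state();print(s['time'],s['eef_pos'],s['force'],s['ft_torque'],s['grip_width'],np.degrees(np.arctan2(*np.array(s['eef_rot'])[[1,0],0])))
```

```text
3.725 [ 0.56635109 -0.208894    0.09645079] [-0.33103272 -5.48574608 -1.39419263] [-0.7333551   0.02841968 -0.1344893 ] 0.09982159720381477 -81.00591480269661
3.775 [ 0.56637484 -0.20887722  0.0964371 ] [-0.34407593 -5.24320175 -0.99142199] [-0.74122477  0.02650508 -0.0801832 ] 0.10106513880563389 -81.0059756042504
3.825 [ 0.56636554 -0.20891498  0.09646553] [ 0.10411164 -5.33444347 -0.83520859] [-0.68526454  0.01731618 -0.11854049] 0.10306926787735407 -81.00429804220477
```

View pics/w4.png

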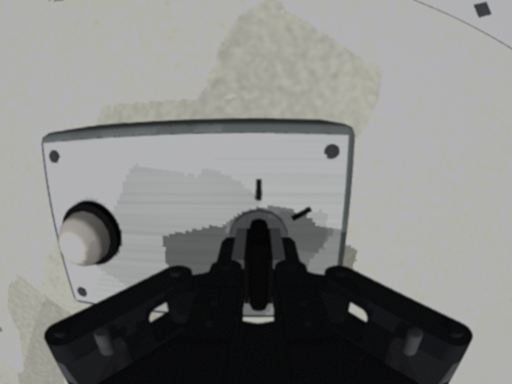

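The grip holds at 8.5 mm opening, matching the 9 mm plate. A 5 N side load shows the arm sits about 1 mm off, so I shift that out along the tool x and start turning (+rz is clockwise from above).

Call:
arm_command:
  targets:
    - {"x": 0.002,"y": 0,"z": 0,"rx": 0,"ry": 0,"rz": 0,"grip": 0}
    - {"x": 0.002,"y": 0,"z": 0,"rx": 0,"ry": 0,"rz": 0,"grip": 0}
    - {"x": 0.002,"y": 0,"z": 0,"rx": 0,"ry": 0,"rz": 0.1,"grip": 0}
    - {"x": 0.002,"y": 0,"z": 0,"rx": 0,"ry": 0,"rz": 0.25,"grip": 0}
    - {"x": 0.002,"y": 0,"z": 0,"rx": 0,"ry": 0,"rz": 0.4,"grip": 0}
    - {"x": 0.002,"y": 0,"z": 0,"rx": 0,"ry": 0,"rz": 0.55,"grip": 0}
    - {"x": 0.002,"y": 0,"z": 0,"rx": 0,"ry": 0,"rz": 0.7,"grip": 0}
    - {"x": 0.002,"y": 0,"z": 0,"rx": 0,"ry": 0,"rz": 0.85,"grip": 0}
    - {"x": 0.002,"y": 0,"z": 0,"rx": 0,"ry": 0,"rz": 1.0,"grip": 0}
  squeeze: 50

```text
time: 4.95
eef_pos: [0.5664, -0.2099, 0.0965]
eef_rot: [[-0.36, -0.933, 0.0], [-0.933, 0.36, -0.002], [0.002, -0.001, -1.0]]
force: [-0.6, -5.0, 0.7]
grip_width: 0.094
```

Run:
```python
from h import *
for i in range(2):
    c=snap('wrist','w5')
    s=readout.get_state();print(s['time'],s['eef_pos'],s['force'],s['ft_torque'],s['grip_width'],np.degrees(np.arctan2(*np.array(s['eef_rot'])[[1,0],0])),s['joint_positions'][5])
```

```text
5.0 [ 0.56631001 -0.20996041  0.096442  ] [-1.37626972 -6.24870898  1.51743534] [-0.71167967  0.10840739  0.14556594] 0.0986137827586293 -111.24020492742957 88.65737470838368
5.05 [ 0.56631442 -0.20995082  0.09646583] [-0.6368979  -4.37581785  1.2434239 ] [-0.66677527  0.08326786  0.10216419] 0.10073474111471087 -111.02220877987781 88.43828872025212
```

View pics/w5.png

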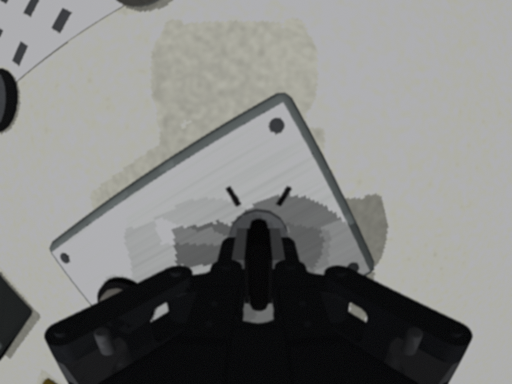

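The bow turned with the gripper: the run mark is now at (233,197) and the start mark at (285,196). I continue to the stop with another small side correction.

Call:
arm_command:
  targets:
    - {"x": 0.002,"y": -0.0007,"z": 0,"rx": 0,"ry": 0,"rz": 0.15,"grip": 0}
    - {"x": 0.002,"y": -0.0007,"z": 0,"rx": 0,"ry": 0,"rz": 0.3,"grip": 0}
    - {"x": 0.002,"y": -0.0007,"z": 0,"rx": 0,"ry": 0,"rz": 0.45,"grip": 0}
    - {"x": 0.002,"y": -0.0007,"z": 0,"rx": 0,"ry": 0,"rz": 0.6,"grip": 0}
    - {"x": 0.002,"y": -0.0007,"z": 0,"rx": 0,"ry": 0,"rz": 0.75,"grip": 0}
    - {"x": 0.002,"y": -0.0007,"z": 0,"rx": 0,"ry": 0,"rz": 0.88,"grip": 0}
    - {"x": 0.002,"y": -0.0007,"z": 0,"rx": 0,"ry": 0,"rz": 0.95,"grip": 0}
  squeeze: 50

```text
time: 5.92
eef_pos: [0.5658, -0.2108, 0.0965]
eef_rot: [[-0.76, -0.649, -0.001], [-0.649, 0.76, -0.001], [0.002, -0.0, -1.0]]
force: [-3.1, -4.2, 2.3]
grip_width: 0.098
```

Run:
```python
from h import *
for i in range(2):
    c=snap('wrist','w6')
    s=readout.get_state();print(s['time'],s['eef_pos'],s['force'],s['ft_torque'],s['grip_width'],np.degrees(np.arctan2(*np.array(s['eef_rot'])[[1,0],0])),s['joint_positions'][5])
```

```text
5.975 [ 0.56580569 -0.21083472  0.09646654] [-3.4245666  -3.39301462  1.42076423] [-0.67631505  0.32785927  0.15042464] 0.10048301692994055 -139.56921648984473 116.87246446145794
6.025 [ 0.56582731 -0.21084119  0.09648186] [-2.36538111 -5.05930653  2.18505662] [-0.65535968  0.33656263  0.17724664] 0.09347265527109491 -139.4698010359421 116.77082043769543
```

View pics/w6.png

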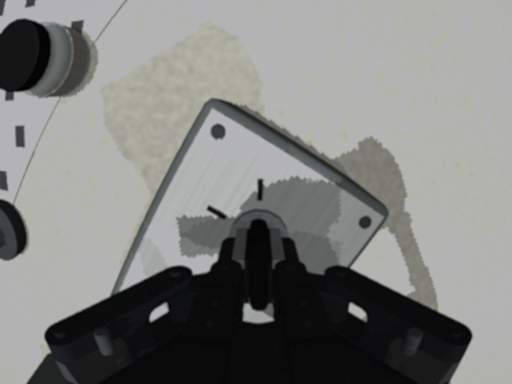

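The start mark at (260,188) is now almost in line with the bow, at about 58.5°. I push the last few degrees into the stop and hold.

Call:
arm_command:
  targets:
    - {"x": 0,"y": 0,"z": 0,"rx": 0,"ry": 0,"rz": 0.05,"grip": 0}
    - {"x": 0,"y": 0,"z": 0,"rx": 0,"ry": 0,"rz": 0.1,"grip": 0}
    - {"x": 0,"y": 0,"z": 0,"rx": 0,"ry": 0,"rz": 0.13,"grip": 0}
    - {"x": 0,"y": 0,"z": 0,"rx": 0,"ry": 0,"rz": 0.13,"grip": 0}
  squeeze: 50

```text
time: 6.52
eef_pos: [0.5658, -0.2109, 0.0965]
eef_rot: [[-0.801, -0.599, -0.001], [-0.599, 0.801, -0.002], [0.002, -0.001, -1.0]]
force: [-3.0, -5.5, 1.5]
grip_width: 0.098
```

Run:
```python
from h import *
for i in range(3):
    c=snap('wrist','w7')
    s=readout.get_state();print(s['time'],s['eef_pos'],s['force'],s['ft_torque'],s['grip_width'],np.degrees(np.arctan2(*np.array(s['eef_rot'])[[1,0],0])),s['joint_positions'][5])
```

```text
6.575 [ 0.56573311 -0.21093933  0.09647872] [-2.86689023 -4.99373223  2.51314236] [-0.65198699  0.3692853   1.06577144] 0.09818224671257064 -143.17737683702174 120.52963031925466
6.625 [ 0.56575847 -0.2109156   0.09649481] [-3.00760055 -5.31669483  1.86485808] [-0.7296304   0.33733076  1.04020443] 0.09780879515513267 -143.17217595335 120.52728490614487
6.675 [ 0.56577416 -0.21093812  0.09650692] [-3.10962319 -4.64864735  2.1113581 ] [-0.71292552  0.35770083  1.04684335] 0.09869217321808503 -143.17430417760013 120.52643630930427
```

View pics/w7.png

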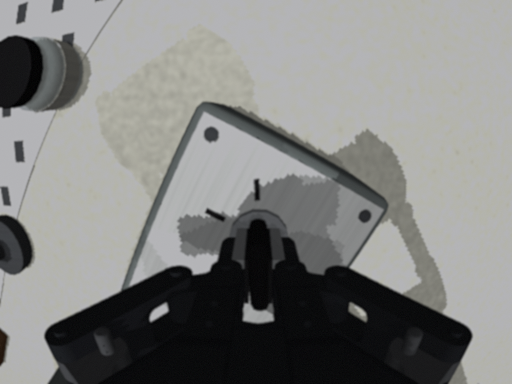

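The moment jumped from 0.17 to 1.05 N m, so the key is at the hard stop. I hold there.

Call:
arm_command:
  targets:
    - {"x": 0,"y": 0,"z": 0,"rx": 0,"ry": 0,"rz": 0,"grip": 0}
    - {"x": 0,"y": 0,"z": 0,"rx": 0,"ry": 0,"rz": 0,"grip": 0}
    - {"x": 0,"y": 0,"z": 0,"rx": 0,"ry": 0,"rz": 0,"grip": 0}
    - {"x": 0,"y": 0,"z": 0,"rx": 0,"ry": 0,"rz": 0,"grip": 0}
    - {"x": 0,"y": 0,"z": 0,"rx": 0,"ry": 0,"rz": 0,"grip": 0}
    - {"x": 0,"y": 0,"z": 0,"rx": 0,"ry": 0,"rz": 0,"grip": 0}
    - {"x": 0,"y": 0,"z": 0,"rx": 0,"ry": 0,"rz": 0,"grip": 0}
    - {"x": 0,"y": 0,"z": 0,"rx": 0,"ry": 0,"rz": 0,"grip": 0}
    - {"x": 0,"y": 0,"z": 0,"rx": 0,"ry": 0,"rz": 0,"grip": 0}
  squeeze: 50

```text
time: 7.8
eef_pos: [0.5658, -0.2109, 0.0965]
eef_rot: [[-0.8, -0.599, -0.001], [-0.599, 0.8, -0.002], [0.002, -0.001, -1.0]]
force: [-2.5, -4.8, 2.8]
grip_width: 0.098
```

Call:
arm_command:
  targets:
    - {"x": 0,"y": 0,"z": 0,"rx": 0,"ry": 0,"rz": -0.1,"grip": 0}
    - {"x": 0,"y": 0,"z": 0,"rx": 0,"ry": 0,"rz": -0.25,"grip": 0}
    - {"x": 0,"y": 0,"z": 0,"rx": 0,"ry": 0,"rz": -0.4,"grip": 0}
    - {"x": 0,"y": 0,"z": 0,"rx": 0,"ry": 0,"rz": -0.55,"grip": 0}
    - {"x": 0,"y": 0,"z": 0,"rx": 0,"ry": 0,"rz": -0.7,"grip": 0}
    - {"x": 0,"y": 0,"z": 0,"rx": 0,"ry": 0,"rz": -0.85,"grip": 0}
    - {"x": 0,"y": 0,"z": 0,"rx": 0,"ry": 0,"rz": -1.0,"grip": 0}
  squeeze: 50

```text
time: 8.68
eef_pos: [0.5663, -0.2101, 0.0964]
eef_rot: [[-0.394, -0.919, -0.0], [-0.919, 0.394, 0.0], [-0.0, 0.0, -1.0]]
force: [-1.4, -1.3, 1.7]
grip_width: 0.1
```

Run:
```python
from h import *
for i in range(2):
    c=snap('wrist','w8')
    s=readout.get_state();print(s['time'],s['eef_pos'],s['force'],s['ft_torque'],s['grip_width'],np.degrees(np.arctan2(*np.array(s['eef_rot'])[[1,0],0])),s['joint_positions'][5])
```

```text
8.725 [ 0.56633287 -0.21006579  0.09646726] [-1.41343592 -1.93317363  1.24646792] [-0.24444321  0.14796987  0.11908681] 0.09846268047980268 -113.07684128473014 90.36389476562023
8.775 [ 0.56632574 -0.21010326  0.09646778] [-0.8527166  -2.01402539  2.13320542] [-0.2335243   0.12986045  0.14730798] 0.09880090284779708 -113.34759621967622 90.63352287432298
```

View pics/w8.png

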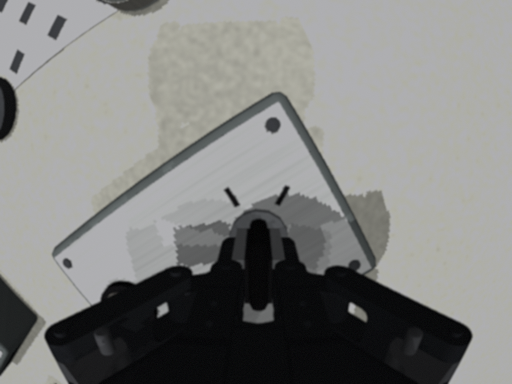

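Call:
arm_command:
  targets:
    - {"x": 0,"y": 0,"z": 0,"rx": 0,"ry": 0,"rz": -0.15,"grip": 0}
    - {"x": 0,"y": 0,"z": 0,"rx": 0,"ry": 0,"rz": -0.3,"grip": 0}
    - {"x": 0,"y": 0,"z": 0,"rx": 0,"ry": 0,"rz": -0.45,"grip": 0}
    - {"x": 0,"y": 0,"z": 0,"rx": 0,"ry": 0,"rz": -0.6,"grip": 0}
    - {"x": 0,"y": 0,"z": 0,"rx": 0,"ry": 0,"rz": -0.75,"grip": 0}
    - {"x": 0,"y": 0,"z": 0,"rx": 0,"ry": 0,"rz": -0.88,"grip": 0}
    - {"x": 0,"y": 0,"z": 0,"rx": 0,"ry": 0,"rz": -0.97,"grip": 0}
    - {"x": 0,"y": 0,"z": 0,"rx": 0,"ry": 0,"rz": -0.97,"grip": 0}
  squeeze: 50

```text
time: 9.78
eef_pos: [0.5664, -0.2091, 0.0964]
eef_rot: [[0.098, -0.995, -0.0], [-0.995, -0.098, 0.002], [-0.002, -0.0, -1.0]]
force: [-0.3, 3.1, 3.7]
grip_width: 0.094
```

Run:
```python
from h import *
for i in range(3):
    c=snap('wrist','w9')
    s=readout.get_state();print(s['time'],s['eef_pos'],s['force'],s['ft_torque'],s['grip_width'],np.degrees(np.arctan2(*np.array(s['eef_rot'])[[1,0],0])),s['joint_positions'][5])
```

```text
9.825 [ 0.56641496 -0.20915885  0.09646696] [-1.145181    3.62128803  3.02701859] [0.58189956 0.1394678  0.03566994] 0.09547298641807503 -84.39871229841445 61.66742422591565
9.875 [ 0.56639992 -0.20918333  0.09644103] [-0.82225718  2.69943938  3.08878637] [0.66403103 0.19777701 0.02490075] 0.09650856418098429 -84.39077302935628 61.65650505126823
9.925 [ 0.56640259 -0.20918804  0.09645673] [-0.62505674  4.99721832  4.70757723] [ 0.80832044  0.13467296 -0.02764676] 0.10004176090316179 -84.37203790644737 61.6383536533844
```

View pics/w9.png

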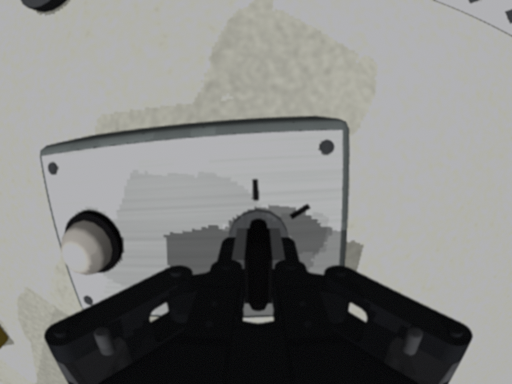

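Call:
arm_command:
  targets:
    - {"x": -0.0012,"y": 0,"z": 0,"rx": 0,"ry": 0,"rz": -0.03,"grip": 0}
    - {"x": -0.0012,"y": 0,"z": 0,"rx": 0,"ry": 0,"rz": -0.06,"grip": 0}
    - {"x": -0.0012,"y": 0,"z": 0,"rx": 0,"ry": 0,"rz": -0.06,"grip": 0}
  squeeze: 50

```text
time: 10.3
eef_pos: [0.5664, -0.2091, 0.0964]
eef_rot: [[0.131, -0.991, 0.0], [-0.991, -0.131, 0.001], [-0.001, -0.0, -1.0]]
force: [-1.7, 3.9, 5.2]
grip_width: 0.098
```

Run:
```python
from h import *
for i in range(4):
    c=snap('wrist','w10')
    s=readout.get_state();print(s['time'],s['eef_pos'],s['force'],s['ft_torque'],s['grip_width'],np.degrees(np.arctan2(*np.array(s['eef_rot'])[[1,0],0])),s['joint_positions'][5])
```

```text
10.35 [ 0.56641488 -0.20914292  0.09647269] [-0.9519457   5.64790357  5.44909196] [0.89710709 0.10753743 0.07913108] 0.09491641476941894 -82.50980325846945 59.83367598199675
10.4 [ 0.56637962 -0.20913149  0.09643337] [-0.74325495  4.14152393  4.35498838] [0.87405612 0.11874198 0.07071242] 0.09872799853349626 -82.51180919035181 59.836558797973204
10.45 [ 0.56638883 -0.20912026  0.09643344] [-0.51766088  4.15333968  3.73540566] [0.84312751 0.13861236 0.02017522] 0.09597733372047301 -82.51073767590229 59.83562801388448
10.5 [ 0.56636212 -0.20912443  0.09642693] [-1.04121215  4.12127589  4.15620119] [0.83772289 0.1454582  0.02015732] 0.09846161823453914 -82.51208276609007 59.83674973604431
```

View pics/w10.png

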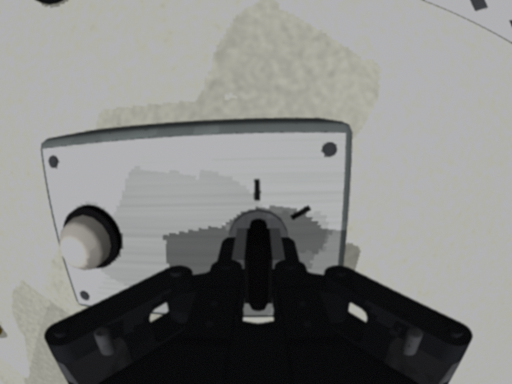

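Call:
arm_command:
  targets:
    - {"x": -0.001,"y": 0,"z": 0,"rx": 0,"ry": 0,"rz": -0.04,"grip": 0}
    - {"x": -0.001,"y": 0,"z": 0,"rx": 0,"ry": 0,"rz": -0.04,"grip": 0}
    - {"x": -0.001,"y": 0,"z": 0,"rx": 0,"ry": 0,"rz": -0.04,"grip": 0}
  squeeze: 20

```text
time: 10.88
eef_pos: [0.5664, -0.2091, 0.0964]
eef_rot: [[0.151, -0.989, 0.001], [-0.989, -0.151, -0.0], [0.0, -0.0, -1.0]]
force: [-0.8, 4.1, 5.1]
grip_width: 0.097
```

Run:
```python
from h import *
for i in range(4):
    s=readout.get_state();print(s['time'],s['eef_pos'],s['force'],s['ft_torque'],s['grip_width'],np.degrees(np.arctan2(*np.array(s['eef_rot'])[[1,0],0])),s['joint_positions'][5])
    c=snap('wrist','w11')
```

```text
10.875 [ 0.56637785 -0.20906908  0.09644657] [-0.7567498   4.0959728   5.09005755] [ 0.62800985 -0.02214011  0.09365898] 0.09684470412463869 -81.3087623583002 58.68647267661105
10.925 [ 0.56636948 -0.20905821  0.09646815] [-0.52439655  2.27276815  4.11482425] [0.59259848 0.07635778 0.02942392] 0.09782842853128354 -81.30578981660942 58.68595946770167
10.975 [ 0.56636285 -0.20904049  0.09643567] [0.85629337 3.24439152 5.65493679] [6.26412821e-01 2.96994250e-02 2.80547393e-04] 0.0946853520792581 -81.30454309874902 58.684213873474775
11.025 [ 0.56638157 -0.20905352  0.09646383] [0.84896204 2.09199953 4.54712202] [0.585014   0.05528218 0.02480623] 0.10143391768348475 -81.30244927264363 58.684569646918334
```

The tool is back at the grasp angle with only the light spring torque left, so the key is at run. I let go: open, wait, then lift straight up.

Call:
arm_command:
  targets:
    - {"x": 0,"y": 0,"z": 0,"rx": 0,"ry": 0,"rz": 0,"grip": 0.2}
    - {"x": 0,"y": 0,"z": 0,"rx": 0,"ry": 0,"rz": 0,"grip": 0.4}
    - {"x": 0,"y": 0,"z": 0,"rx": 0,"ry": 0,"rz": 0,"grip": 0.6}
    - {"x": 0,"y": 0,"z": 0,"rx": 0,"ry": 0,"rz": 0,"grip": 0.6}
    - {"x": 0,"y": 0,"z": -0.02,"rx": 0,"ry": 0,"rz": 0,"grip": 0.6}
    - {"x": 0,"y": 0,"z": -0.06,"rx": 0,"ry": 0,"rz": 0,"grip": 0.6}
    - {"x": 0,"y": 0,"z": -0.12,"rx": 0,"ry": 0,"rz": 0,"grip": 0.8}
    - {"x": 0,"y": 0,"z": -0.18,"rx": 0,"ry": 0,"rz": 0,"grip": 1}
    - {"x": 0,"y": 0,"z": -0.22,"rx": 0,"ry": 0,"rz": 0,"grip": 1}
    - {"x": 0,"y": 0,"z": -0.22,"rx": 0,"ry": 0,"rz": 0,"grip": 1}

```text
time: 12.32
eef_pos: [0.5681, -0.2097, 0.2322]
eef_rot: [[0.151, -0.988, 0.006], [-0.988, -0.151, -0.003], [0.004, -0.006, -1.0]]
force: [0.3, 0.3, -0.5]
grip_width: 0.999
```

Run:
```python
from h import *
camera('wrist');camera('wrist')
c=snap('wrist','w12');snap('scene','s2')
s=readout.get_state();print(s['time'],s['eef_pos'],s['force'],s['grip_width'])
W=wworld(c,np.array(s['eef_pos']),np.array(s['eef_rot']));m=(W[...,2]>.124)&(W[...,2]<.137)&(c['image'].max(2)<45)
n,l,st,ce=cv2.connectedComponentsWithStats(m.astype(np.uint8))
for i in range(1,n):
    if st[i,4]>60:
        p=W[l==i];v=np.linalg.svd(p[:,:2]-p[:,:2].mean(0))[2][0];print(st[i],ce[i],p.mean(0),cv2.minAreaRect((p[:,:2]*1000).astype(np.float32)),np.degrees(np.arctan2(v[1],v[0])))
```

```text
12.525 [ 0.56519029 -0.20846194  0.22657005] [-0.72613908  0.2655781  -0.33846075] 0.9976411425396798
[253 173  11  40 368] [258.36956522 192.57065217] [ 0.5655797  -0.20872501  0.12785693] ((565.0343627929688, -208.4960479736328), (34.33413314819336, 8.550592422485352), 8.952695846557617) -172.01863589902646
```

View pics/w12.png

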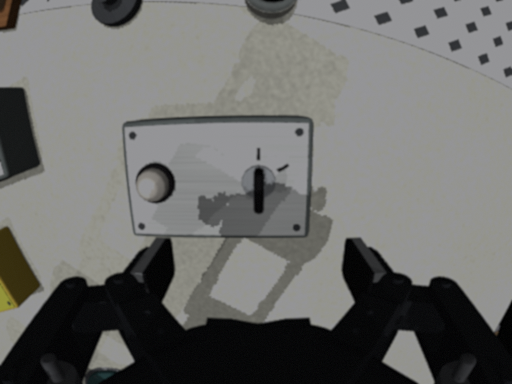

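View pics/s2.png

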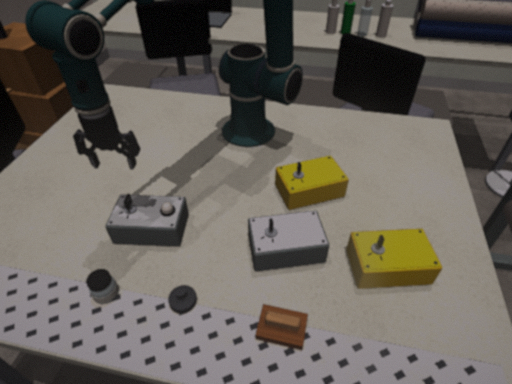

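The bow, at (258,190) in the wrist view, is back in line with the run mark at (258,153). It measures 8-9°, the same as at the start. The scene view shows the arm clear and everything else as it was.

```bash
python3 -c "
from h import *
print(job.close_job())"
```

```text
the job is handed in; nothing more can be done
None
```

I turned the wide key on the dome-lamp box clockwise to its hard stop, held it for over 1 s, and let it back to run. I then let go of it, lifted clear and handed the job in at about 12.5 s. No verdict is reported, so the outcome rests on my own checks:

- **At the stop:** the moment rose from 0.17 to 1.05 N m. The tool had turned about 62° against the 60° stop, so the pads slipped or flexed by about 2°.
- **Back at run:** the bow measures 8–9° in the last wrist picture, the same as at the start and in line with the run mark.
- **Forces:** side loads read at the wrist stayed around 5 N.
- **Rest of the scene:** the narrow key was never approached, and nothing else looks moved in the final scene picture.
- **Position check:** the wrist-camera estimates of the key agreed with the scene and top cameras only to about 2 mm. I corrected this from the side force while gripping; a 2–4 N side load remained at release.

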